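# Stand the fallen postcard stand back up in the mail caddy

### The arm

A 6-joint arm with a two-finger parallel gripper is mounted at the origin on the work surface. World frame = base frame: x ahead of the robot, y to its left, z up, the work surface at z = 0. Lengths are in mm, angles in rad, forces in N, time in s.
With the tool pointing down it reaches from about 275 to 1000 mm from the base axis. Payload 8.4 kg.
Tool frame: the origin (TCP) lies at the very end of the fingers, on their centre line; the grasp point (between the pads) lies r.hold_point_z behind it (r.hold_point_z is the distance from the TCP to the grasp point, in mm); x points along the fingers, z is the direction in which the jaws open and shut, and the axes are right-handed (so a half turn about x gives the same grasp; the last joint's range is limited). The gripper opens to 85 mm and grips with 20 to 120 N. Pads are 22 mm wide; open, the fingers measure 114 mm over their backs; the gripper's body (76 mm by 85 mm) begins 54 mm behind the grasp point. The pads swing forward as they close: fully open they stand 13 mm farther back than shut.
Start: joints at [-1.107, 0.353, 1.633, -0, 1.155, -0.002], TCP at [280.71, -558.417, 231.281] pointing down, gripper open.
Joint ranges: [-2.63, 2.63], [-0.92, 2.1], [0.06, 2.66], [-1.3, 4.44], [0, 2.69], [-3.02, 3.02]. Speed limits (rad/s): [2.22, 2.22, 2.79, 3.14, 3.14, 3.14].

### API

Orientations are given as [roll, pitch, yaw] about the fixed x, y, z axes, in that order (R = Rz(yaw) Ry(pitch) Rx(roll)).
In Python, from rig import r gives the robot as it stands.
- The arm moves only by the tool jog_arm, never from a script. Its argument "series" is a list of rows, each a list of 7 numbers: the turn, a rotation vector about the tool's x, y, z in degrees, then the shift along the tool's x, y, z in cm, then the opening, from 0 (shut) to 1 (fully open). In form: [[wx, wy, wz, tx, ty, tz, fingers], ...]. A call has 1 to 20 rows; each row shifts and turns the commanded pose from where the row before left it, along the tool's axes as they then stand; what a row does not reach is not made up. A row lasts 1/10 s, in which the tool goes at most 50 mm and 8.59 degrees, less where a joint would pass 70% of its speed; a pose out of reach is approached as far as the arm can. A call with a gripper value outside its range is refused whole. The fingers move at their own pace and stop on an object; "force" is the grip in N (left out, the last holds). Time passes only in rows, so rows that do not move let the fingers close. It gives the time, the measured TCP pose, the force and the opening at its end, in the units of the state.
- r.sense(): the state, without advancing time (a new reading comes with each control period).
- r.grab_frame(name): name is "side" or "top" or "wrist"; returns (picture, depth): 480x640x3 uint8, red, green, blue; 480x640 float32, mm along the optical axis (not along the pixel's ray), 0 where there is no reading.
- r.get_calibration(name): a dict with "mtx" (3x3 intrinsics, pixels), "position" and "rotation" of the camera in the world; the wrist camera has in their place "mount" (4x4, takes a point from camera to tool coordinates, whose origin is the TCP and whose axes are the tool frame's). Camera axes: x right, y down, z forward; pixel columns grow to the right and rows downward; lengths in mm; the calibration is good to about 2 mm. A picture is of the moment at which its call begins: read the wrist's pose just before it. get_calibration takes no time and is no camera call.
- r.sign_off(): hands the job in, once; it reports no verdict.
The state is a dict: "clock": time; "qpos": joint angles; "qvel": joint speeds; "joint_efforts": joint torques, N m; "eef_pos": TCP position; "tcp_rot": TCP orientation; "contact_force": force on the tool from outside, world axes, zero at the start; "wrist_torque": the same for the moment, N m; "opening": opening from 0.0 (shut) to 1.0 (fully open).
Only numpy, scipy, OpenCV 4.12 (cv2) and the standard library are available. Lean on these libraries where they do the work, as an engineer would, in place of code of your own. Each camera call takes 0.05 s, during which the arm holds its last target.

### The job

The postcard stand has been knocked onto its back on the upper tier of the mail caddy. Using only pushes (no gripping, no lifting off the tier), tip it back upright onto its metal foot, then push it forward along the tier until the front edge of its foot rests flush against the tier's front lip. Push gently, and leave the key dish, the bottle opener and the whistle where they are.

Things in the scene. Friction and masses are not known exactly. Their poses are not given: they have to be found in the camera images.
- caddy: Fixed black steel mail caddy with two tiers, 280 mm deep (x) by 540 mm wide (y). Origin on the table under its centre; its x points to its front, which is the side away from the robot, z up. The upper tier's surface lies 90 mm above the table and is bordered by low upright edges 3 mm thick: 12 mm high in front, 16 mm behind, 20 mm at the sides.
- front_lip (a point): Middle of the inner face of the upper tier's front lip, at the height of the tier's surface; axes as the caddy's (x forward, y along the lip). The lip stands 12 mm high.
- stand: Loose L-shaped postcard stand, 0.27 kg, mostly in its foot. Own axes: x forward, z up when standing; origin mid lower rear edge. Aluminium foot 70 deep (x 0-70), 110 wide (y), 10 mm thick. Clear panel 5 thick (x 0-5), 100 wide, up to z = 105 mm, postcard on its front. At first it lies on its back: z points level to the caddy's rear (robot side), x straight up, within 20 degrees of square.
- foot_top (a point): Point on the middle of the foot's upper face, 50 mm ahead of the stand's origin; axes as the stand's. While the stand lies, the foot is a 70 mm high wall and this point is 50 mm above the tier, facing the robot, over the lying panel. Pushing here towards the front lip takes 1 to 2 N and rolls the stand about its origin edge; past about 30 degrees it drops onto its foot, the panel swinging up behind.
- foot_front (a point): Middle of the front lower edge of the stand's foot (stand's own x = 70 mm, z = 0); axes as the stand's. If tipped without sliding, the stand lands with this edge 20 to 65 mm short of the front lip.
- dish: White ceramic dish with spare keys, 80 mm across, 22 mm high, standing on the upper tier; origin at the centre of its underside. Leave alone.
- opener: Flat silver bottle opener, 97 mm long, 32 mm wide at its head and 5 mm thick, lying on the upper tier; origin at its underside near the middle, x along it towards the head. Leave alone.
- whistle: Red plastic whistle about 45 mm long, 18 mm wide, 22 mm high, lying on the upper tier; origin at its underside below the round chamber, mouthpiece towards its -x. Leave alone.
There are look-alikes about, which are no part of the job. What is meant by the stand is not green or yellow, and is the larger of those in its own colour.

How it is judged:
By the outcome, as a careful person would: the job done as asked, in the order asked, and still so for the second after the job is handed in, with the robot touching nothing.
It also fails if it takes over 51 s, if anything falls off the work surface, if the arm or the gripper's body presses on something with over 40 N, if the wrist force passes 120 N, or if a joint passes its speed limit or range.

## Working session

There is one attempt and no reset: what is moved stays moved. The work goes in short steps, Python scripts to look and compute and a tool call to move; the robot and the scene stay as the last step left them, time stands still between calls to the robot, and variables do not carry over. Pictures are saved under pics/ and viewed, and the job is handed in when it is done.

Besides the shell and the picture viewer there is one more tool, called after "Request:" as name(argument=value, ...), one argument or row to a line, values as JSON. jog_arm: Moves the arm, as the interface text tells. Its arguments: {"type":"object","properties":{"series":{"type":"array"},"force":{"type":"number"}},"required":["series"]}

```bash
mkdir -p pics; ls
python3 - <<'E'
from rig import r
import cv2,numpy as np
s=r.sense();print({k:np.round(v,3).tolist() for k,v in s.items()}, r.hold_point_z)
for n in("side","top","wrist"):
    p,d=r.grab_frame(n);cv2.imwrite(f"pics/{n}0.png",p[:,:,::-1]);np.save(f"pics/{n}0.npy",d)
    c=r.get_calibration(n);print(n,{k:np.round(v,3).tolist() for k,v in c.items()})
E
```

```text
pics
{'clock': 0.0, 'qpos': [-1.107, 0.354, 1.634, -0.0, 1.155, -0.002], 'qvel': [0.002, 0.001, -0.0, -0.001, 0.001, -0.001], 'joint_efforts': [0.003, -60.525, -34.206, 0.0, 0.009, 0.0], 'eef_pos': [280.476, -557.983, 230.537], 'tcp_rot': [-3.128, 1.569, 2.05], 'contact_force': [0.461, -0.843, 0.165], 'wrist_torque': [0.014, 0.02, -0.036], 'opening': 0.998} 18.700000000000003
side {'mtx': [[546.41, 0.0, 328.163], [0.0, 546.41, 239.67], [0.0, 0.0, 1.0]], 'position': [393.604, 769.526, 643.954], 'rotation': [-2.138, -0.011, -2.793]}
top {'mtx': [[447.947, 0.0, 317.621], [0.0, 447.947, 237.952], [0.0, 0.0, 1.0]], 'position': [570.352, 41.615, 852.874], 'rotation': [-3.055, -0.003, -1.599]}
wrist {'mtx': [[424.668, 0.0, 321.231], [0.0, 424.668, 244.78], [0.0, 0.0, 1.0]], 'mount': [[-0.0, -0.306, 0.952, -142.343], [-0.001, -0.952, -0.306, 78.323], [1.0, -0.001, -0.0, -0.069], [0.0, 0.0, 0.0, 1.0]]}
```

View pics/side0.png

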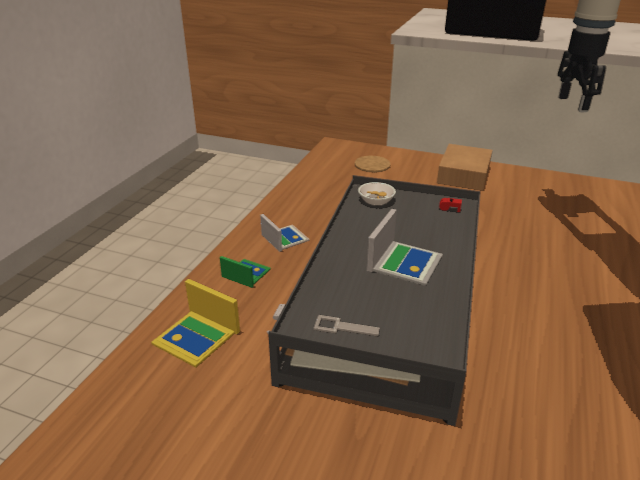

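View pics/top0.png

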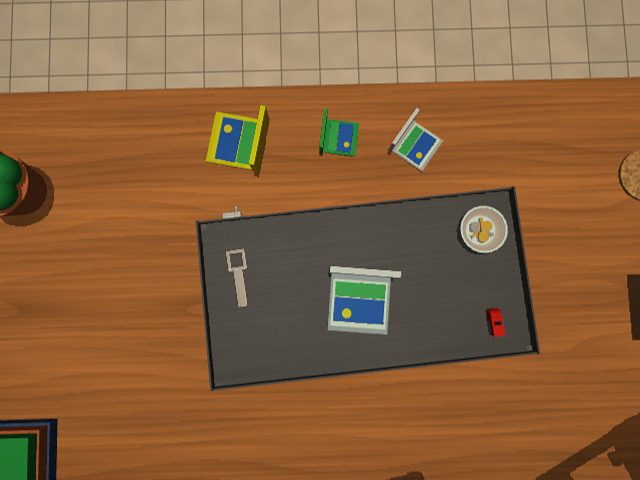

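The stand is the white one lying on the tier. In the top picture its foot wall runs from (330,268) to (400,276) and its panel is below that. The front lip is at the top, from (200,222) to (513,188). The dish is at (484,229), the opener at (237,275) and the whistle at (496,322).

```bash
cat > h.py <<'E'
from rig import r
import cv2,numpy as np
from scipy.spatial.transform import Rotation as R
def cam(n,s=None):
    c=r.get_calibration(n);K=c["mtx"]
    if n=="wrist":
        T=np.array(c["mount"]);Rt=R.from_euler("xyz",s["tcp_rot"]).as_matrix()
        return K,Rt@T[:3,:3],Rt@T[:3,3]+np.array(s["eef_pos"])
    return np.array(K),R.from_euler("xyz",c["rotation"]).as_matrix(),np.array(c["position"])
def plane(n,uv,z,s=None):
    K,Rm,t=cam(n,s);uv=np.atleast_2d(uv).astype(float)
    d=np.c_[(uv[:,0]-K[0][2])/K[0][0],(uv[:,1]-K[1][2])/K[1][1],np.ones(len(uv))]@Rm.T
    return t+d*((z-t[2])/d[:,2])[:,None]
def cloud(n,d,s=None):
    K,Rm,t=cam(n,s);v,u=np.mgrid[:480,:640]
    P=np.stack([(u-K[0][2])/K[0][0]*d,(v-K[1][2])/K[1][1]*d,d],-1)@Rm.T+t
    P[d==0]=np.nan;return P
E
python3 - <<'E'
from h import *
for n,box in(("top",(190,180,360,220)),("side",(260,160,240,240))):
    p=cv2.imread(f"pics/{n}0.png");x,y,w,h=box
    k=2 if n=="top" else 2.5
    cv2.imwrite(f"pics/{n}z.png",cv2.resize(p[y:y+h,x:x+w],None,fx=k,fy=k,interpolation=cv2.INTER_CUBIC))
d=np.load("pics/top0.npy");P=cloud("top",d)
for uv in[(290,300),(450,280),(345,310),(365,272),(340,270),(395,274),(300,205),(300,212),(450,200),(300,380),(484,229)]:
    print(uv,np.round(P[uv[1],uv[0]],1))
for c in(260,320,440):
    print(c,[tuple(np.round(P[v,c][[0,2]],0)) for v in range(190,226)])
for c in(335,350,370,390):
    print(c,[tuple(np.round(P[v,c][[0,2]],0)) for v in range(260,286)])
E
```

```text
(290, 300) [532.7  86.8  89.3]
(450, 280) [ 558.7 -185.8   88.7]
(345, 310) [513.9  -5.1  96.7]
(365, 272) [575.7 -34.2 157.9]
(340, 270) [579.9   4.5 159.6]
(395, 274) [571.3 -80.2 159.5]
(300, 205) [709.2  68.8  -1.8]
(300, 212) [682.2  66.2  89.7]
(450, 200) [ 695.7 -192.4   91.1]
(300, 380) [ 3.802e+02  7.690e+01 -1.000e-01]
(484, 229) [ 642.8 -243.7  102.4]
260 [(np.float64(741.0), np.float64(-2.0)), (np.float64(738.0), np.float64(-1.0)), (np.float64(736.0), np.float64(1.0)), (np.float64(735.0), np.float64(-1.0)), (np.float64(733.0), np.float64(-2.0)), (np.float64(731.0), np.float64(-4.0)), (np.float64(nan), np.float64(nan)), (np.float64(727.0), np.float64(0.0)), (np.float64(724.0), np.float64(1.0)), (np.float64(723.0), np.float64(-0.0)), (np.float64(720.0), np.float64(2.0)), (np.float64(719.0), np.float64(-0.0)), (np.float64(717.0), np.float64(-1.0)), (np.float64(715.0), np.float64(1.0)), (np.float64(713.0), np.float64(0.0)), (np.float64(711.0), np.float64(2.0)), (np.float64(709.0), np.float64(1.0)), (np.float64(707.0), np.float64(3.0)), (np.float64(705.0), np.float64(1.0)), (n
[... 6871 characters left out ...]
loat64(582.0), np.float64(89.0)), (np.float64(580.0), np.float64(91.0)), (np.float64(578.0), np.float64(163.0)), (np.float64(576.0), np.float64(160.0)), (np.float64(575.0), np.float64(160.0)), (np.float64(573.0), np.float64(160.0)), (np.float64(572.0), np.float64(158.0)), (np.float64(570.0), np.float64(160.0)), (np.float64(568.0), np.float64(157.0)), (np.float64(567.0), np.float64(96.0)), (np.float64(565.0), np.float64(95.0)), (np.float64(nan), np.float64(nan)), (np.float64(562.0), np.float64(91.0)), (np.float64(560.0), np.float64(90.0)), (np.float64(558.0), np.float64(90.0)), (np.float64(557.0), np.float64(92.0)), (np.float64(555.0), np.float64(89.0)), (np.float64(553.0), np.float64(89.0))]
```

View pics/topz.png

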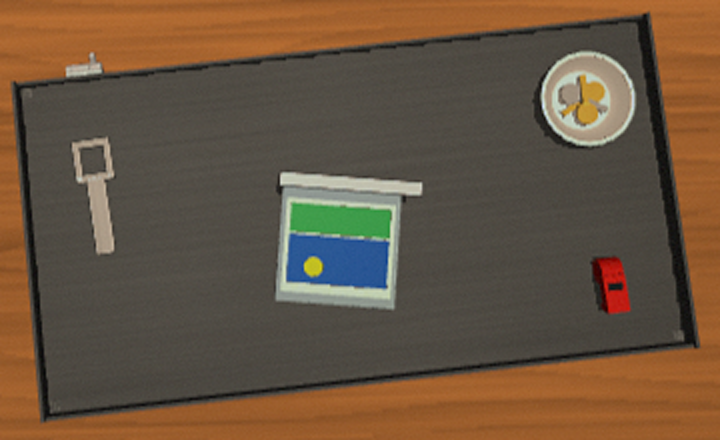

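View pics/sidez.png

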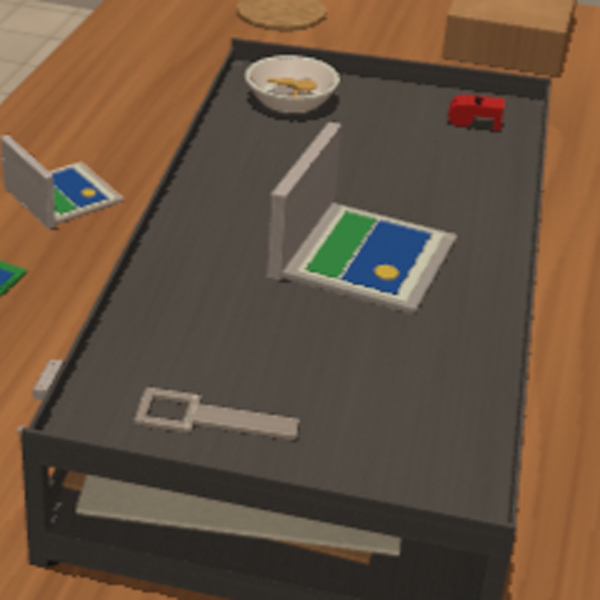

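Run:
```python
from h import *
d=np.load("pics/top0.npy");P=cloud("top",d);Z=P[...,2]
v,u=np.mgrid[:480,:640]
m=(Z>154)&(Z<166)&(u>310)&(u<420)&(v>250)&(v<300)
rect=cv2.minAreaRect(P[m][:,:2].astype(np.float32));print("foot top rect",rect,m.sum(),Z[m].mean())
vx=cv2.fitLine(P[m][:,:2].astype(np.float32),cv2.DIST_L2,0,.01,.01).ravel();print("line",vx, np.degrees(np.arctan2(-vx[0]/vx[1],1)))
# lip: per column, tier->lip transition
pts=[];out=[]
for c in range(215,500):
    col=Z[180:235,c]
    k=np.where((col>95)&(col<107))[0]
    if len(k)>=2 and len(k)<6:
        pts.append(P[180+k.max(),c][:2]);out.append(P[180+k.min(),c][:2])
for q in(pts,out):
    q=np.array(q,np.float32);l=cv2.fitLine(q,cv2.DIST_HUBER,0,.01,.01).ravel();print(len(q),l,"yaw",np.degrees(np.arctan2(-l[0]/l[1],1)),"x at y=-36:",l[2]+(-36-l[3])*l[0]/l[1])
tm=(Z>85)&(Z<94)&(u>250)&(u<320)&(v>240)&(v<360);print("tier z",np.median(Z[tm]))
# image edges: dark caddy mask
s=r.sense();print(np.round(R.from_euler("xyz",s["tcp_rot"]).as_matrix(),3))
# object refs
p=cv2.imread("pics/top0.png");hsv=cv2.cvtColor(p,cv2.COLOR_BGR2HSV)
for nm,box in(("dish",(455,200,60,60)),("op",(220,245,35,65)),("wh",(482,300,30,45))):
    x,y,w,h=box;mm=(p[y:y+h,x:x+w].max(2)>110);print(nm,np.argwhere(mm).mean(0)[::-1]+[x,y])
```

```text
foot top rect ((577.2883911132812, -34.158119201660156), (109.07504272460938, 10.0615873336792), 83.95912170410156) 460 159.61748176264848
line [ 1.0458498e-01  9.9451596e-01  5.7726733e+02 -3.4100101e+01] -6.003256
229 [ 8.1762448e-02 -9.9665183e-01  6.9189435e+02 -4.8578125e+01] yaw 4.6898785 x at y=-36: 690.8625
229 [ 8.1777655e-02 -9.9665058e-01  6.9108002e+02 -1.3842432e+01] yaw 4.6907525 x at y=-36: 692.8981
tier z 89.74698914483952
[[-0.     0.893  0.449]
 [ 0.001  0.449 -0.893]
 [-1.     0.    -0.001]]
dish [483.7329932  228.91950113]
op [238.31028369 276.60638298]
wh [497.10676157 322.54092527]
```

Request:
jog_arm(
  series=[
    [8.2,0,0,0,0,0,0],
    [8.2,0,0,0,0,0,0],
    [8.2,0,0,0,0,0,0],
    [8.2,0,0,0,0,0,0],
    [0,0,0,0,0,0,0],
    [0,0,0,0,0,0,0],
  ],
  force=20,
)

```text
clock: 0.75
eef_pos: [280.6, -558.3, 231.1]
tcp_rot: [-2.558, 1.57, 2.052]
contact_force: [-0.3, -0.1, 0.4]
opening: 0.002
```

Request:
jog_arm(
  series=[
    [0,0,0,0,1.2,-3.2,0],
    [0,0,0,0,1.2,-3.2,0],
    [0,0,0,0,1.2,-3.2,0],
    [0,0,0,0,1.2,-3.2,0],
    [0,0,0,0,1.2,-3.2,0],
    [0,0,0,0,1.2,-3.2,0],
    [0,0,0,0,1.2,-3.2,0],
    [0,0,0,0,1.2,-3.2,0],
    [0,0,0,0,1.2,-3.2,0],
    [0,0,0,0,1.2,-3.2,0],
    [0,0,0,0,1.2,-3.2,0],
    [0,0,0,0,1.2,-3.2,0],
    [0,0,0,0,1.2,-3.2,0],
    [0,0,0,0,1.2,-3.2,0],
    [0,0,0,0,1.2,-3.2,0],
    [0,0,0,0,1.2,-3.2,0],
    [0,0,0,0,1.2,-3.2,0],
    [0,0,0,0,0,0,0],
    [0,0,0,0,0,0,0],
  ],
)

```text
clock: 2.65
eef_pos: [541.4, -38.8, 231.1]
tcp_rot: [-0.993, 1.57, -2.666]
contact_force: [-0.0, 0.2, 0.4]
opening: 0.001
```

```bash
cat >> h.py <<'E'
def st():
    s=r.sense();M=R.from_euler("xyz",s["tcp_rot"]).as_matrix();print("t",round(s["clock"],2),"tcp",np.round(s["eef_pos"],1),"F",np.round(s["contact_force"],2),"open",round(s["opening"],3));print(np.round(M,3));return s,M
def snap(n,f,box=None,k=2):
    s=r.sense();p,d=r.grab_frame(n);cv2.imwrite(f"pics/{f}.png",p[:,:,::-1]);np.save(f"pics/{f}.npy",d)
    if box:
        x,y,w,h=box;cv2.imwrite(f"pics/{f}z.png",cv2.resize(p[y:y+h,x:x+w,::-1],None,fx=k,fy=k,interpolation=cv2.INTER_CUBIC))
    return s,p,d
E
python3 - <<'E'
from h import *
s,M=st();print(M.T@(np.array([541.5,-30.4,220])-s["eef_pos"]))
snap("side","s1",(260,60,240,240),2.5)
E
```

```text
t 2.65 tcp [541.4 -38.8 231.1] F [-0.01  0.16  0.43] open 0.001
[[-0.001  0.995 -0.102]
 [-0.    -0.102 -0.995]
 [-1.    -0.     0.   ]]
[11.09585412 -0.75988799 -8.35721773]
```

View pics/s1z.png

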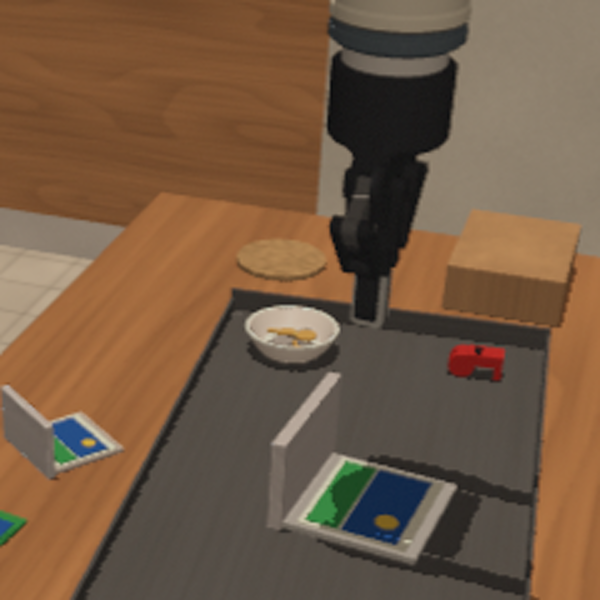

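Request:
jog_arm(
  series=[
    [0,0,0,1.5,0,-0.2,0],
    [0,0,0,1.5,0,-0.2,0],
    [0,0,0,1.5,0,-0.2,0],
    [0,0,0,1.5,0,-0.2,0],
    [0,0,0,1.5,0,0,0],
    [0,0,0,1.5,0,0,0],
    [0,0,0,0.2,0,0,0],
    [0,0,0,0,0,0,0],
  ],
)

```text
clock: 3.5
eef_pos: [541.8, -32.1, 139.2]
tcp_rot: [-1.397, 1.57, -3.075]
contact_force: [0.3, -1.0, 0.1]
opening: 0.002
```

Request:
jog_arm(
  series=[
    [0,0,0,0,0.3,0,0],
    [0,0,0,0,0.3,0,0],
    [0,0,0,0,0.3,0,0],
    [0,0,0,0,0.3,0,0],
    [0,0,0,0,0.2,0,0],
    [0,0,0,0,0.2,0,0],
    [0,0,0,0,0,0,0],
  ],
)

```text
clock: 4.2
eef_pos: [558.5, -33.0, 139.3]
tcp_rot: [1.602, 1.571, -0.075]
contact_force: [0.1, 0.6, 0.8]
opening: -0.005
```

Run:
```python
from h import *
s,M=st()
snap("side","s2",(300,130,200,200),3)
```

```text
t 4.2 tcp [558.5 -33.  139.3] F [0.08 0.63 0.75] open -0.005
[[ 0.     0.994 -0.106]
 [-0.    -0.106 -0.994]
 [-1.     0.    -0.   ]]
```

View pics/s2z.png

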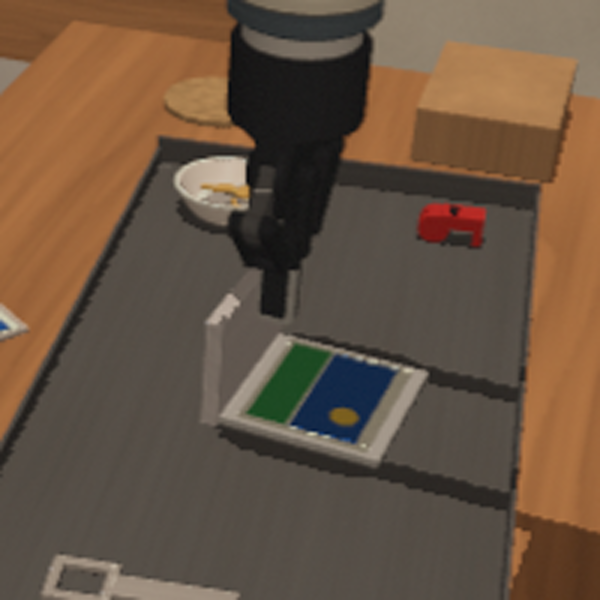

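The finger tip is just short of the foot wall, about 3 mm behind it. I'll push slowly and check the tilt partway.

Request:
jog_arm(
  series=[
    [0,0,0,0,0.2,0,0],
    [0,0,0,0,0.2,0,0],
    [0,0,0,0,0.15,0,0],
    [0,0,0,0,0.15,0,0],
    [0,0,0,0,0.15,0,0],
    [0,0,0,0,0.15,0,0],
    [0,0,0,0,0.15,0,0],
    [0,0,0,0,0.15,0,0],
    [0,0,0,0,0.1,0,0],
    [0,0,0,0,0.1,0,0],
    [0,0,0,0,0,0,0],
  ],
)

```text
clock: 5.35
eef_pos: [573.3, -34.6, 139.3]
tcp_rot: [1.281, 1.571, -0.396]
contact_force: [-1.4, -0.1, -0.4]
opening: 0.0
```

Run:
```python
from h import *
s,M=st()
snap("side","s3",(300,130,200,200),3)
```

```text
t 5.35 tcp [573.3 -34.6 139.3] F [-1.39 -0.14 -0.41] open 0.0
[[ 0.     0.994 -0.106]
 [-0.    -0.106 -0.994]
 [-1.     0.     0.   ]]
```

View pics/s3z.png

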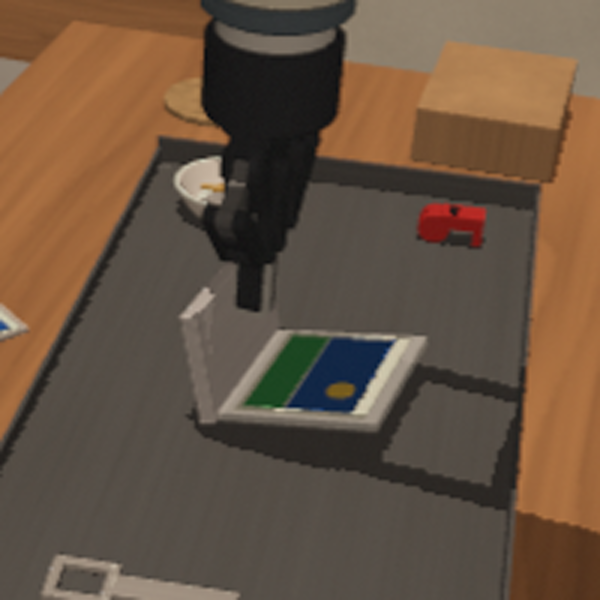

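It is tilting about 15° with no sliding, at 1.4 N, so I'll keep going.

Request:
jog_arm(
  series=[
    [0,0,0,0,0.15,0,0],
    [0,0,0,0,0.15,0,0],
    [0,0,0,0,0.15,0,0],
    [0,0,0,0,0.15,0,0],
    [0,0,0,0,0.1,0,0],
    [0,0,0,0,0.1,0,0],
    [0,0,0,0,0.1,0,0],
    [0,0,0,0,0.1,0,0],
    [0,0,0,0,0.1,0,0],
    [0,0,0,0,0.1,0,0],
    [0,0,0,0,0.1,0,0],
    [0,0,0,0,0,0,0],
  ],
)

```text
clock: 6.6
eef_pos: [586.3, -36.0, 139.3]
tcp_rot: [1.462, 1.571, -0.215]
contact_force: [-0.3, -0.5, -0.1]
opening: -0.001
```

Run:
```python
from h import *
s,M=st()
snap("side","s4",(300,130,200,200),3)
```

```text
t 6.6 tcp [586.3 -36.  139.3] F [-0.32 -0.45 -0.1 ] open -0.001
[[ 0.     0.994 -0.106]
 [-0.    -0.106 -0.994]
 [-1.     0.     0.   ]]
```

View pics/s4z.png

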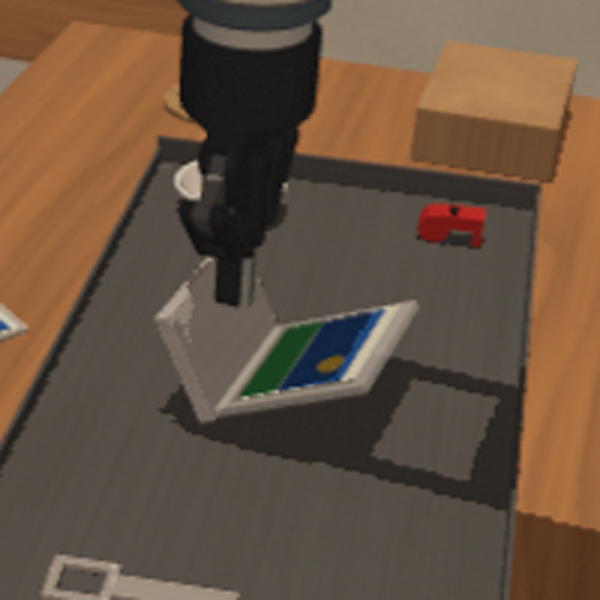

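Now at roughly 30°, near the balance point. I'll keep advancing so it drops with the finger above the foot.

Request:
jog_arm(
  series=[
    [0,0,0,0,0.15,0,0],
    [0,0,0,0,0.15,0,0],
    [0,0,0,0,0.15,0,0],
    [0,0,0,0,0.15,0,0],
    [0,0,0,0,0.15,0,0],
    [0,0,0,0,0.15,0,0],
    [0,0,0,0,0.15,0,0],
    [0,0,0,0,0.15,0,0],
    [0,0,0,0,0,0,0],
  ],
)

```text
clock: 7.55
eef_pos: [598.3, -37.3, 139.3]
tcp_rot: [1.641, 1.571, -0.037]
contact_force: [0.9, -0.5, 0.4]
opening: 0.0
```

Run:
```python
from h import *
s,M=st()
snap("side","s5",(300,130,200,200),3)
```

```text
t 7.55 tcp [598.3 -37.3 139.3] F [ 0.88 -0.53  0.44] open 0.0
[[ 0.     0.994 -0.106]
 [-0.    -0.106 -0.994]
 [-1.     0.    -0.   ]]
```

View pics/s5z.png

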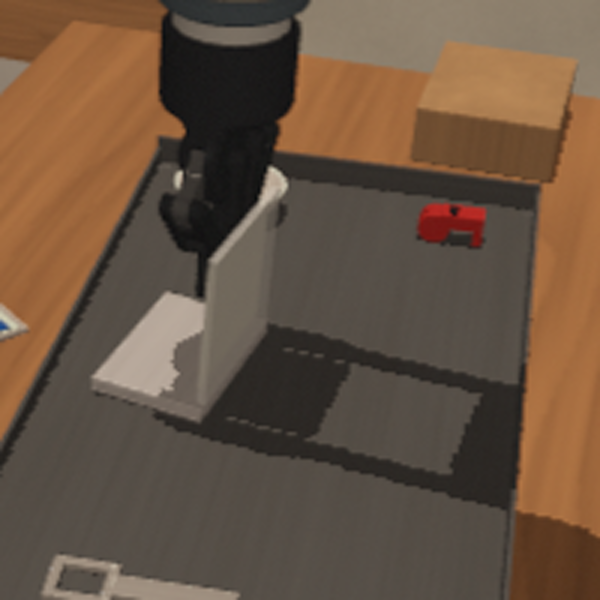

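The stand has dropped onto its foot, with the finger between the panel and the foot. I'll move forward a little and lift straight out.

Request:
jog_arm(
  series=[
    [0,0,0,0,0.3,0,0],
    [0,0,0,0,0.3,0,0],
    [0,0,0,0,0.3,0,0],
    [0,0,0,0,0.2,0,0],
    [0,0,0,-1,0,0,0],
    [0,0,0,-2,0,0,0],
    [0,0,0,-3,0,0,0],
    [0,0,0,-3,0,0,0],
    [0,0,0,-2,0,0,0],
    [0,0,0,-1,-2,0,0],
    [0,0,0,0,-3,0,0],
    [0,0,0,0,-3,0,0],
    [0,0,0,0,-3,0,0],
    [0,0,0,0,-3,0,0],
    [0,0,0,0,-2,0,0],
    [0,0,0,0,0,0,0],
    [0,0,0,0,0,0,0],
  ],
)

```text
clock: 9.3
eef_pos: [450.5, -21.4, 260.2]
tcp_rot: [1.622, 1.569, -0.055]
contact_force: [1.5, -0.3, 0.2]
opening: -0.001
```

Run:
```python
from h import *
s,M=st()
snap("side","s6",(300,130,200,200),3)
snap("top","t6",(190,180,360,220),2)
d=np.load("pics/t6.npy");P=cloud("top",d);Z=P[...,2];v,u=np.mgrid[:480,:640]
for lo,hi in((188,200),(97,104)):
    m=(Z>lo)&(Z<hi)&(u>310)&(u<420)&(v>222)&(v<300)
    print(lo,m.sum(),cv2.minAreaRect(P[m][:,:2].astype(np.float32)),Z[m].mean())
```

```text
t 9.3 tcp [450.5 -21.4 260.2] F [ 1.51 -0.27  0.18] open -0.001
[[ 0.002  0.994 -0.106]
 [-0.    -0.106 -0.994]
 [-1.     0.002 -0.   ]]
188 244 ((584.897216796875, -34.84000015258789), (99.7710952758789, 5.841813087463379), 83.93008422851562) 194.55301073464096
97 2305 ((616.9814453125, -38.178497314453125), (109.86953735351562, 70.17832946777344), 83.904052734375) 99.74238251442924
```

View pics/s6z.png

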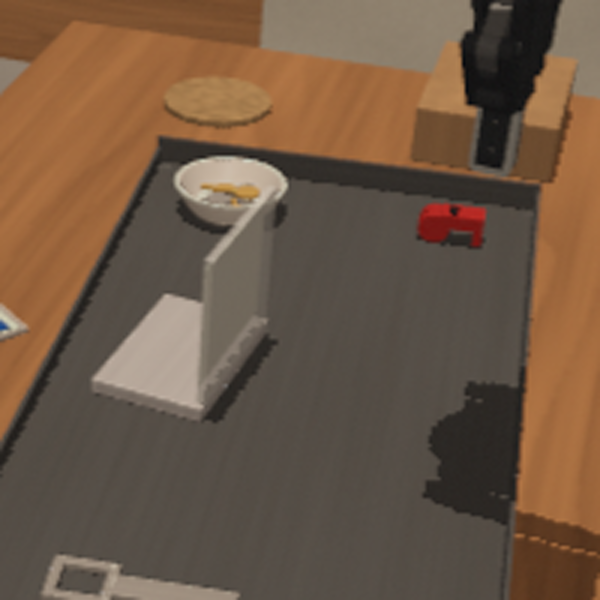

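View pics/t6z.png

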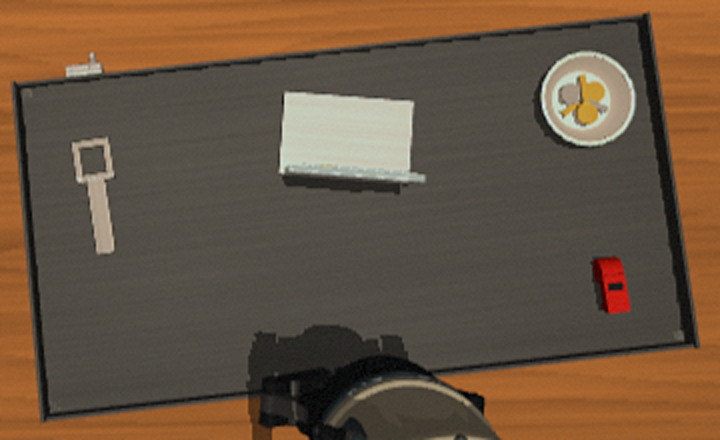

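It is standing upright, with its foot centre at (617,-38) and yaw −6.1°. The lip's yaw is +4.7°. A vertical gripper body would hit the 105 mm panel if I pushed low, so I'll tilt the tool 35°. I'll also square the tool to the caddy and half open the fingers to get a two-point pusher.

Request:
jog_arm(
  series=[
    [-5.4,0,0,0,0,0,0.5],
    [-5.4,0,0,0,0,0,0.5],
    [0,0,7,0,0,0,0.5],
    [0,0,7,0,0,0,0.5],
    [0,0,7,0,0,0,0.5],
    [0,0,7,0,0,0,0.5],
    [0,0,7,0,0,0,0.5],
    [0,0,0,0,0,0,0.5],
    [0,0,0,0,0,0,0.5],
  ],
)

```text
clock: 10.3
eef_pos: [450.4, -21.6, 259.7]
tcp_rot: [1.572, 0.962, 0.082]
contact_force: [0.5, -0.0, 1.0]
opening: 0.503
```

Run:
```python
from h import *
s,M=st();e=np.array(s["eef_pos"])
for t in([546.2,-44,260],[546.2,-44,98]):print((M.T@(np.array(t)-e)).round(1));e=np.array(t)
c=np.array([.9966,.0819,0]);print("fwd 10mm in tool",(M.T@c*10).round(2))
```

```text
t 10.3 tcp [450.4 -21.6 259.7] F [ 0.48 -0.01  1.01] open 0.503
[[ 0.57   0.818  0.081]
 [ 0.047  0.066 -0.997]
 [-0.82   0.572 -0.001]]
[53.3 77.1 30.1]
[ 1.329e+02 -9.260e+01  1.000e-01]
fwd 10mm in tool [ 5.72  8.2  -0.01]
```

Request:
jog_arm(
  series=[
    [0,0,0,1.33,1.93,0.75,0.5],
    [0,0,0,1.33,1.93,0.75,0.5],
    [0,0,0,1.33,1.93,0.75,0.5],
    [0,0,0,1.33,1.93,0.75,0.5],
    [0,0,0,1.5,-1.04,0,0.5],
    [0,0,0,2,-1.39,0,0.5],
    [0,0,0,2,-1.39,0,0.5],
    [0,0,0,2,-1.39,0,0.5],
    [0,0,0,2,-1.39,0,0.5],
    [0,0,0,1.5,-1.04,0,0.5],
    [0,0,0,1,-0.7,0,0.5],
    [0,0,0,0.5,-0.35,0,0.5],
    [0,0,0,0.5,-0.35,0,0.5],
    [0,0,0,0,0,0,0.5],
  ],
)

```text
clock: 11.7
eef_pos: [550.4, -40.4, 118.0]
tcp_rot: [1.583, 0.955, 0.097]
contact_force: [-0.4, 0.5, 0.7]
opening: 0.503
```

Run:
```python
from h import *
s,M=st()
snap("side","s7",(300,130,200,200),3)
```

```text
t 11.7 tcp [550.4 -40.4 118. ] F [-0.4   0.47  0.72] open 0.503
[[ 0.575  0.814  0.087]
 [ 0.056  0.067 -0.996]
 [-0.816  0.578 -0.007]]
```

View pics/s7z.png

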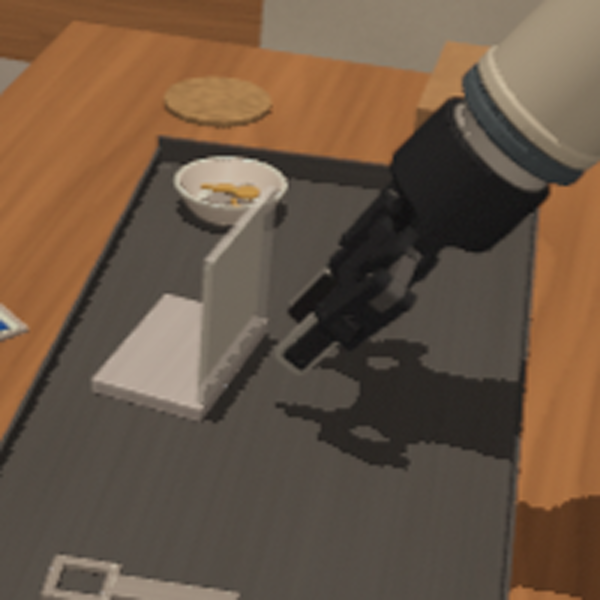

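Run:
```python
from h import *
s,M=st();e=np.array(s["eef_pos"])
y=np.radians(4.7);a=np.radians(35);x=np.array([np.sin(a)*np.cos(y),np.sin(a)*np.sin(y),-np.cos(a)]);z=np.array([np.sin(y),-np.cos(y),0]);T=np.c_[x,np.cross(z,x),z]
print("turn",np.degrees(R.from_matrix(M.T@T).as_rotvec()).round(2), "shift after turn",(T.T@(np.array([545,-44,98])-e)).round(1))
```

```text
t 11.75 tcp [550.1 -40.6 118.4] F [-0.4  -0.41  0.45] open 0.499
[[ 0.575  0.814  0.087]
 [ 0.056  0.067 -0.996]
 [-0.816  0.578 -0.007]]
turn [ 0.02 -0.47 -0.29] shift after turn [ 13.6 -16.1   3. ]
```

Request:
jog_arm(
  series=[
    [0,-0.5,-0.3,0,-0.4,0,0.5],
    [0,0,0,0.3,-0.3,0.1,0.5],
    [0,0,0,0.3,-0.3,0.1,0.5],
    [0,0,0,0.3,-0.3,0.1,0.5],
    [0,0,0,0.3,-0.2,0,0.5],
    [0,0,0,0.16,-0.11,0,0.5],
    [0,0,0,0,0,0,0.5],
  ],
)

```text
clock: 12.45
eef_pos: [544.1, -44.5, 98.4]
tcp_rot: [1.568, 0.96, 0.079]
contact_force: [0.9, -0.5, 0.0]
opening: 0.498
```

Run:
```python
from h import *
s,M=st()
c=np.array([.9966,.0819,0]);print("fwd 10mm in tool",(M.T@c*10).round(2))
snap("side","s8",(300,130,200,200),3)
```

```text
t 12.45 tcp [544.1 -44.5  98.4] F [ 0.88 -0.47  0.05] open 0.498
[[ 0.572  0.816  0.081]
 [ 0.045  0.068 -0.997]
 [-0.819  0.574  0.002]]
fwd 10mm in tool [ 5.74  8.19 -0.01]
```

View pics/s8z.png

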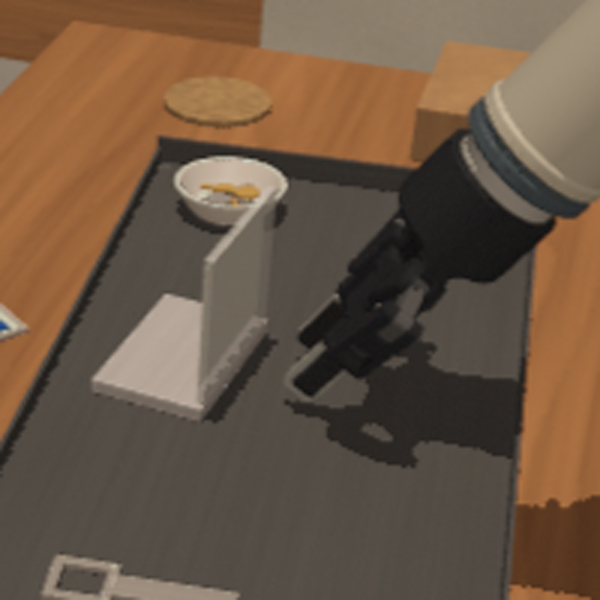

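The finger tips are low and clear behind the panel. I'll approach and then push slowly.

Request:
jog_arm(
  series=[
    [0,0,0,0.29,0.41,0,0.5],
    [0,0,0,0.29,0.41,0,0.5],
    [0,0,0,0.29,0.41,0,0.5],
    [0,0,0,0.17,0.25,0,0.5],
    [0,0,0,0.115,0.165,0,0.5],
    [0,0,0,0.115,0.165,0,0.5],
    [0,0,0,0.115,0.165,0,0.5],
    [0,0,0,0.115,0.165,0,0.5],
    [0,0,0,0.115,0.165,0,0.5],
    [0,0,0,0.115,0.165,0,0.5],
    [0,0,0,0.115,0.165,0,0.5],
    [0,0,0,0.115,0.165,0,0.5],
    [0,0,0,0.115,0.165,0,0.5],
    [0,0,0,0.115,0.165,0,0.5],
    [0,0,0,0,0,0,0.5],
  ],
)

```text
clock: 14.0
eef_pos: [580.7, -41.8, 97.8]
tcp_rot: [1.566, 0.961, 0.077]
contact_force: [-0.5, -0.3, 0.2]
opening: 0.501
```

```bash
cat >> h.py <<'E'
C=np.array([.9966,.0819]);L=np.array([-.0819,.9966])
def stand(f):
    d=np.load(f"pics/{f}.npy");P=cloud("top",d);Z=P[...,2];v,u=np.mgrid[:480,:640]
    m=(Z>188)&(Z<200)&(u>300)&(u<440)&(v>180)&(v<300)
    if m.sum()>50:
        q=P[m][:,:2];l=cv2.fitLine(q.astype(np.float32),cv2.DIST_L2,0,.01,.01).ravel();print("panel top",m.sum(),q.mean(0).round(1),"yaw",np.degrees(np.arctan(-l[0]/l[1])).round(2))
    m=(Z>97)&(Z<103.5)&(u>315)&(u<420)&(v>195)&(v<290)
    m=cv2.morphologyEx(m.astype(np.uint8),cv2.MORPH_OPEN,np.ones((5,5)))>0
    q=P[m][:,:2];print("foot",m.sum(),cv2.minAreaRect(q.astype(np.float32)));
    # front edge points per column, distance to lip
    e=[]
    for c in np.where(m.any(0))[0]:
        k=np.where(m[:,c])[0].min(); e.append(P[k,c][:2])
    e=np.array(e);l=cv2.fitLine(e.astype(np.float32),cv2.DIST_HUBER,0,.01,.01).ravel();print("front edge yaw",np.degrees(np.arctan(-l[0]/l[1])).round(2),"proj",(l[2:]@C).round(1),"lip proj",(np.array([690.3,-36])@C).round(1))
E
python3 - <<'E'
from h import *
s,M=st();print("tcp proj",np.array(s["eef_pos"])[:2]@C)
snap("side","s9",(300,130,200,200),3)
snap("top","t9",(190,180,360,220),2);stand("t9")
E
```

```text
t 14.0 tcp [580.7 -41.8  97.8] F [-0.46 -0.34  0.23] open 0.501
[[ 0.571  0.817  0.081]
 [ 0.044  0.068 -0.997]
 [-0.82   0.572  0.003]]
tcp proj 575.2806113172086
panel top 369 [577.8 -38.8] yaw -29.91
foot 2174 ((628.7896728515625, -34.448543548583984), (108.96697235107422, 61.15583801269531), 88.51834106445312)
front edge yaw -1.76 proj 654.1 lip proj 685.0
```

View pics/s9z.png

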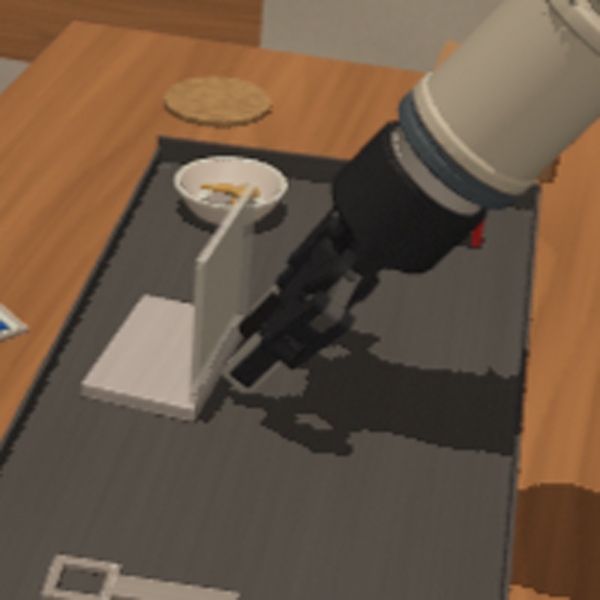

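View pics/t9z.png

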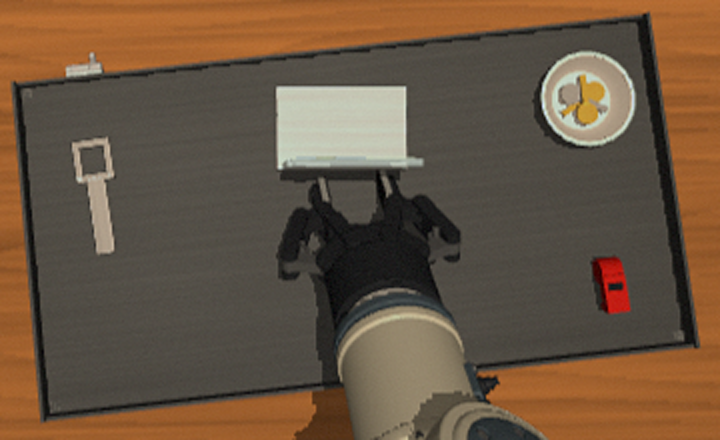

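It is pushing and squaring as planned: the yaw is now −1.8° and about 31 mm remain. I'll continue.

Request:
jog_arm(
  series=[
    [0,0,0,0.115,0.165,0,0.5],
    [0,0,0,0.115,0.165,0,0.5],
    [0,0,0,0.115,0.165,0,0.5],
    [0,0,0,0.115,0.165,0,0.5],
    [0,0,0,0.115,0.165,0,0.5],
    [0,0,0,0.115,0.165,0,0.5],
    [0,0,0,0.115,0.165,0,0.5],
    [0,0,0,0.115,0.165,0,0.5],
    [0,0,0,0.115,0.165,0,0.5],
    [0,0,0,0.115,0.165,0,0.5],
    [0,0,0,0.115,0.165,0,0.5],
    [0,0,0,0,0,0,0.5],
  ],
)

```text
clock: 15.3
eef_pos: [602.8, -40.1, 97.8]
tcp_rot: [1.566, 0.961, 0.077]
contact_force: [-0.2, 0.0, -0.2]
opening: 0.498
```

Run:
```python
from h import *
s,M=st();print("tcp proj",np.array(s["eef_pos"])[:2]@C)
snap("top","t10",(190,180,360,220),2);stand("t10")
```

```text
t 15.3 tcp [602.8 -40.1  97.8] F [-0.23  0.02 -0.23] open 0.498
[[ 0.571  0.817  0.08 ]
 [ 0.044  0.068 -0.997]
 [-0.82   0.572  0.003]]
tcp proj 597.4332183308795
panel top 525 [579.6 -35. ] yaw -1.63
foot 2064 ((649.1512451171875, -28.794681549072266), (58.738739013671875, 110.14238739013672), 4.6607279777526855)
front edge yaw 1.27 proj 670.7 lip proj 685.0
```

View pics/t10z.png

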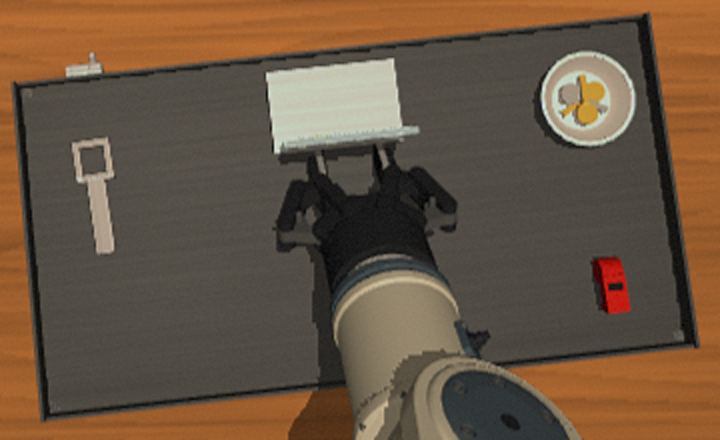

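Squared at 4.7°, with about 11 mm to go. I'll keep pushing and slow down near the lip.

Request:
jog_arm(
  series=[
    [0,0,0,0.115,0.165,0,0.5],
    [0,0,0,0.115,0.165,0,0.5],
    [0,0,0,0.115,0.165,0,0.5],
    [0,0,0,0.086,0.123,0,0.5],
    [0,0,0,0.057,0.082,0,0.5],
    [0,0,0,0.057,0.082,0,0.5],
    [0,0,0,0,0,0,0.5],
  ],
)

```text
clock: 16.05
eef_pos: [612.1, -39.3, 97.8]
tcp_rot: [1.566, 0.962, 0.077]
contact_force: [-1.1, 0.0, 0.4]
opening: 0.504
```

```bash
cat >> h.py <<'E'
def gap(f):
    d=np.load(f"pics/{f}.npy");P=cloud("top",d)
    p=cv2.imread(f"pics/{f}.png").max(2).astype(float)
    # front edge: sub-pixel bright->dark transition in image, cast at z=100
    for c0,c1 in((331,345),(345,360),(360,375),(375,382)):
        o=[]
        for c in range(c0,c1):
            col=p[195:240,c];k=np.where(col>120)[0]
            if len(k)==0:continue
            k=k[0]; a,b=col[k-1],col[k];o.append((c,195+k-1+(120-a)/(b-a)))
        q=plane("top",np.array(o),100)[:,:2];print(c0,"front edge proj",np.median(q@C).round(1))
E
python3 - <<'E'
from h import *
s,M=st();print("tcp proj",np.array(s["eef_pos"])[:2]@C)
snap("top","t11",(310,180,100,80),8);stand("t11");gap("t11")
E
```

```text
t 16.05 tcp [612.1 -39.3  97.8] F [-1.13  0.01  0.4 ] open 0.504
[[ 0.571  0.817  0.08 ]
 [ 0.044  0.067 -0.997]
 [-0.82   0.572  0.003]]
tcp proj 606.7775383433598
panel top 524 [589.2 -34.1] yaw 8.08
foot 2023 ((658.963134765625, -28.480792999267578), (57.68556213378906, 109.03539276123047), 4.6795454025268555)
front edge yaw 4.66 proj 681.9 lip proj 685.0
331 front edge proj 702.6
345 front edge proj 700.0
360 front edge proj 698.3
375 front edge proj 695.9
```

View pics/t11z.png

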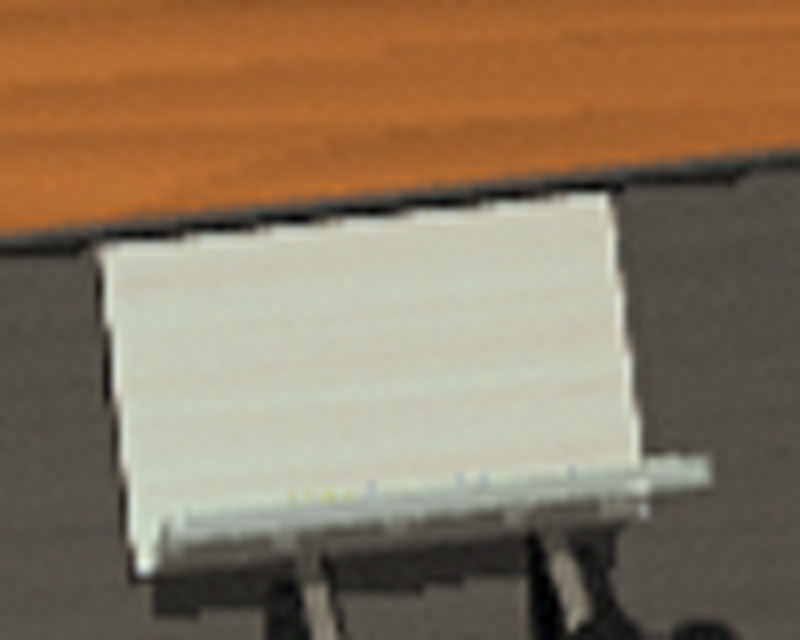

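The foot is nearly touching the lip; only the dark lip strip is left in front of it. I'll creep forward, watching the force.

Request:
jog_arm(
  series=[
    [0,0,0,0.029,0.041,0,0.5],
    [0,0,0,0.029,0.041,0,0.5],
    [0,0,0,0,0,0,0.5],
  ],
)

```text
clock: 16.4
eef_pos: [612.9, -39.3, 97.8]
tcp_rot: [1.566, 0.962, 0.076]
contact_force: [-1.9, -0.3, 1.6]
opening: 0.503
```

Request:
jog_arm(
  series=[
    [0,0,0,0.029,0.041,0,0.5],
    [0,0,0,0.029,0.041,0,0.5],
    [0,0,0,0,0,0,0.5],
  ],
)

```text
clock: 16.7
eef_pos: [614.0, -39.2, 97.8]
tcp_rot: [1.566, 0.962, 0.076]
contact_force: [-2.7, -0.8, 1.5]
opening: 0.498
```

Request:
jog_arm(
  series=[
    [0,0,0,0.029,0.041,0,0.5],
    [0,0,0,0,0,0,0.5],
  ],
)

```text
clock: 16.9
eef_pos: [614.3, -39.1, 97.7]
tcp_rot: [1.566, 0.962, 0.076]
contact_force: [-4.4, -0.8, 3.2]
opening: 0.498
```

Run:
```python
from h import *
s,M=st();print("tcp proj",np.array(s["eef_pos"])[:2]@C)
snap("top","t12",(310,180,100,80),8);stand("t12")
snap("side","s12",(300,130,200,200),3);st()
```

```text
t 16.9 tcp [614.3 -39.1  97.7] F [-4.37 -0.82  3.19] open 0.498
[[ 0.57   0.817  0.08 ]
 [ 0.044  0.067 -0.997]
 [-0.82   0.572  0.003]]
tcp proj 609.0066284618821
panel top 505 [592.7 -33. ] yaw 18.42
foot 2101 ((662.7220458984375, -27.772216796875), (60.62844467163086, 110.03681945800781), 4.851747035980225)
front edge yaw 2.84 proj 686.1 lip proj 685.0
t 17.0 tcp [614.3 -39.1  97.7] F [-4.28 -0.09  3.06] open 0.501
[[ 0.57   0.817  0.08 ]
 [ 0.044  0.067 -0.997]
 [-0.82   0.572  0.003]]
```

View pics/t12z.png

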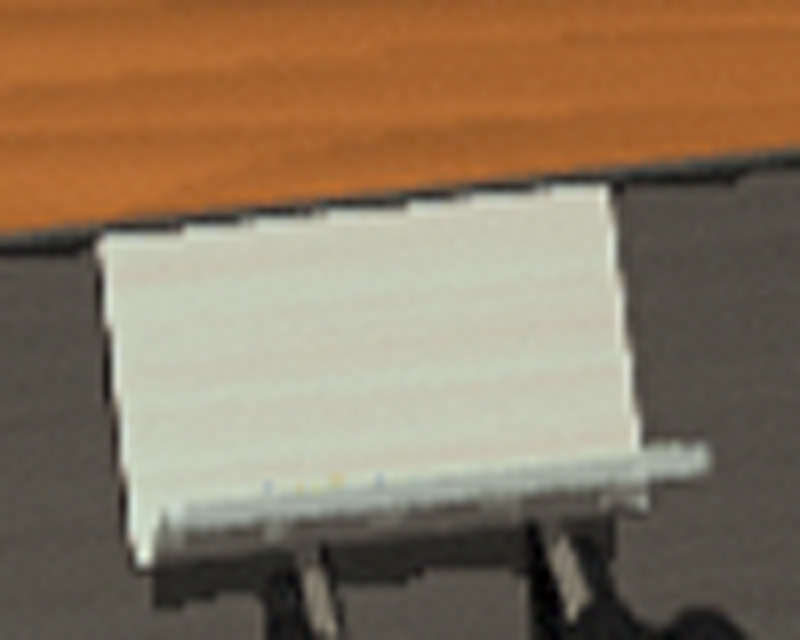

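View pics/s12z.png

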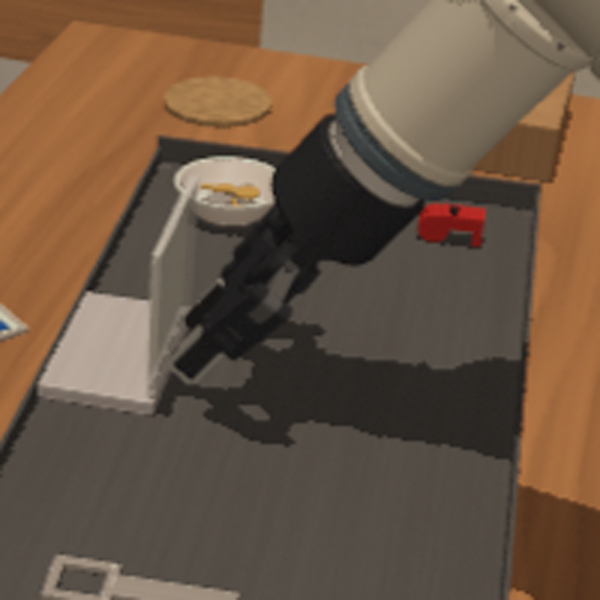

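The force holds at 4.4 N and the foot is seated on the lip. I'll back straight off, then go up.

Request:
jog_arm(
  series=[
    [0,0,0,-0.057,-0.082,0,0.5],
    [0,0,0,-0.115,-0.165,0,0.5],
    [0,0,0,-0.29,-0.41,0,0.5],
    [0,0,0,-0.57,-0.82,0,0.5],
    [0,0,0,-0.86,-1.23,0,0.5],
    [0,0,0,-0.86,-1.23,0,0.5],
    [0,0,0,-0.86,-1.23,0,0.5],
    [0,0,0,-2,0,0,0.5],
    [0,0,0,-2,0,0,0.5],
    [0,0,0,-2,0,0,0.5],
    [0,0,0,-2,0,0,0.5],
    [0,0,0,-2,0,0,0.5],
    [0,0,0,-2,0,0,0.5],
    [0,0,0,-2,0,0,0.5],
    [0,0,0,0,0,0,0.5],
  ],
)

```text
clock: 18.5
eef_pos: [482.3, -48.7, 200.6]
tcp_rot: [1.57, 0.957, 0.083]
contact_force: [0.9, -0.4, 0.3]
opening: 0.5
```

```bash
python3 - <<'E'
from h import *
s,M=st()
snap("top","t13",(190,180,360,220),2);stand("t13")
snap("side","s13",(300,130,200,200),3)
p=cv2.imread("pics/t13.png")
for nm,box in(("dish",(455,200,60,60)),("op",(220,245,35,65)),("wh",(482,300,30,45))):
    x,y,w,h=box;mm=(p[y:y+h,x:x+w].max(2)>110);print(nm,np.argwhere(mm).mean(0)[::-1]+[x,y])
E
cd pics; python3 -c "
import cv2;p=cv2.imread('t13.png')[180:260,310:410];cv2.imwrite('t13y.png',cv2.resize(p,None,fx=8,fy=7,interpolation=cv2.INTER_NEAREST))"
```

```text
t 18.5 tcp [482.3 -48.7 200.6] F [ 0.87 -0.37  0.29] open 0.5
[[ 0.574  0.815  0.083]
 [ 0.048  0.068 -0.997]
 [-0.817  0.576  0.   ]]
panel top 251 [622.3 -30.6] yaw 4.64
foot 2149 ((661.4667358398438, -27.783615112304688), (62.02189254760742, 109.87345886230469), 4.675131320953369)
front edge yaw 4.34 proj 685.6 lip proj 685.0
dish [483.73126761 228.88112676]
op [238.31348511 276.50262697]
wh [497.09507042 322.49295775]
```

View pics/t13y.png

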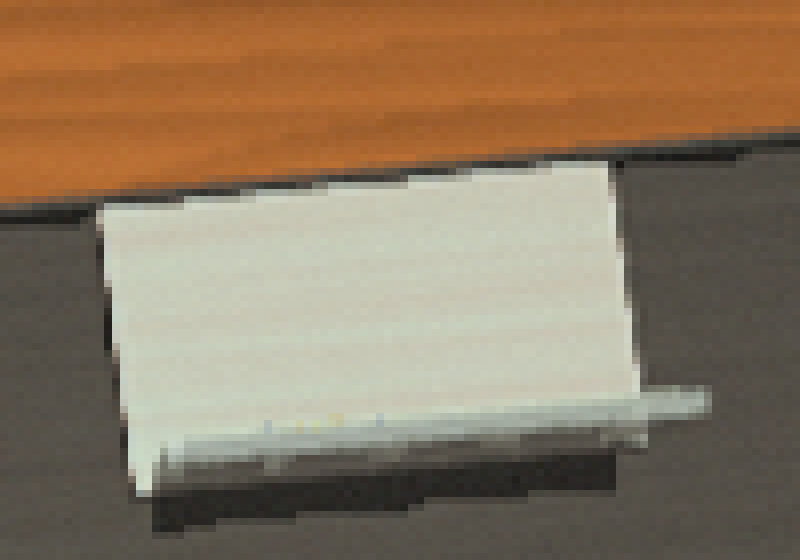

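View pics/s13z.png

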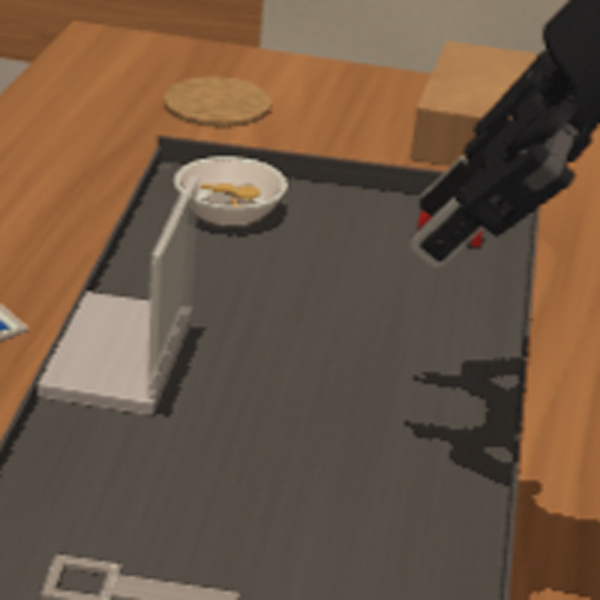

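```bash
python3 -c "
from rig import r
print(r.sign_off())"
```

```text
the job is handed in; nothing more can be done
None
```

I tipped the stand upright onto its foot by pushing its foot wall with the closed fingers, at about 1.4 N. I then pushed it forward from behind, low down with the tool tilted and the fingers half open. That squared it to the caddy and seated the foot against the front lip. I stopped at about 4.4 N, backed off and signed off at about 18.5 s.

**Last checks, with the arm clear:**
- **Yaw:** the foot measured 4.68° and the panel 4.64°, against 4.69° for the lip.
- **Flush:** the front edge measured 685.6 mm along the caddy's forward direction, against 685.0 mm for the lip's inner face. That 0.6 mm difference is within the roughly 2 mm calibration error, and the rise in force also showed contact.
- **Upright:** the panel top sits directly above where the rear edge should be, within about 0.2 mm.
- **Other items:** the dish, opener and whistle centres moved by no more than about 0.1 pixel in the top view.

**Readings that disagreed:** the first front-edge check by image brightness picked up the table instead of the foot, so I dropped it. The line-fit yaw and panel readings were wrong while the arm was in view. Both came good once the arm was clear, apart from the front-edge line fit, which read 4.34°.

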